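# Flip the printed shell open side up

### The arm

A 7-joint arm with a two-finger parallel gripper is mounted at the origin on the work surface. World frame = base frame: x ahead of the robot, y to its left, z up, the work surface at z = 0. Lengths are in m, angles in rad, forces in N, time in s.
With the tool pointing down it reaches from about 0.4 to 0.925 m from the base axis. Payload 5.6 kg.
Tool frame: the origin (TCP) lies midway between the tips of the shut fingers; the grasp point (between the pads) lies 19 mm behind it; z points along the fingers, y is the direction in which the jaws open and shut (so a half turn about z gives the same grasp; the last joint's range is limited). The gripper opens to 85 mm and grips with 20 to 120 N. Pads are 22 mm wide; open, the fingers measure 114 mm over their backs; the gripper's body (76 mm by 85 mm) begins 54 mm behind the grasp point. The pads swing forward as they close: fully open they stand 13 mm farther back than shut.
Start: joints at [-1.292, 0.468, -0.012, 1.603, 0.006, 1.071, -0.056], TCP at [0.206, 0.617, 0.231] pointing down, gripper open.
Joint ranges: [-2.53, 2.53], [-0.31, 2.02], [-1.57, 1.55], [0.28, 2.44], [-1.29, 4.43], [0.15, 1.84], [-2.92, 2.92]. Speed limits (rad/s): [2.57, 2.57, 3.14, 3.14, 3.14, 3.14, 3.14].

### API

Orientations are given as a rotation vector (axis times angle).
In Python, from station import get_obs, optics, order, cut_out, landmark_of gives the robot as it stands.
- The arm moves only by the tool jog_arm, never from a script. Its argument "increments" is a list of rows, each an object with "xyz": the shift along the tool's x, y, z in units of 50 mm (1.0 is 50 mm), a list of three; "rot": the turn, a rotation vector about the tool's x, y, z in rad, a list of three; "grip": the opening, from 0 (shut) to 1 (fully open). In form: [{"xyz": [tx, ty, tz], "rot": [ax, ay, az], "grip": grip}, ...]. A call has 1 to 8 rows; each row shifts and turns the commanded pose from where the row before left it, along the tool's axes as they then stand; what a row does not reach is not made up. A row lasts 1/10 s, in which the tool goes at most 50 mm and 8.59 degrees, less where a joint would pass 70% of its speed; a pose out of reach is approached as far as the arm can. A call is refused whole if a number of a shift passes 1 or a number of a turn 0.15, either way. A call with a gripper value outside its range is refused whole. The fingers move at their own pace and stop on an object; "force" is the grip in N (left out, the last holds). Time passes only in rows, so rows that do not move let the fingers close. It gives the time, the measured TCP pose, the force and the opening at its end, in the units of the state.
- get_obs(): the state, without advancing time (a new reading comes with each control period).
- optics.snapshot(name): name is "scene" or "side" or "wrist"; returns the picture (420x560x3 uint8, red, green, blue); there is no depth.
- optics.get_calibration(name): a dict with "intrinsics" (3x3 intrinsics, pixels), "R" (3x3) and "t" (3): a world point X has camera coordinates R X + t; the wrist camera has in their place "hand_eye" (4x4, takes a point from camera to tool coordinates, whose origin is the TCP and whose axes are the flange's). Camera axes: x right, y down, z forward; pixel columns grow to the right and rows downward; lengths in m; the calibration is good to about 2 mm. A picture is of the moment at which its call begins: read the wrist's pose just before it. get_calibration takes no time and is no camera call.
- order.close_job(): hands the job in, once; it reports no verdict.
Trained networks look in the newest picture that a camera, given by its name, has taken for a name from the list of things; names that differ only in an ending like _2 or _b are one class to them, and where a whole thing is asked for, a point or a joint stands for the part that bears it (a point fixed in the world has none). Each returns a list of dicts, best first, with "p" (0 to 1); they miss things now and then, are a little off and sometimes report something else, mostly with a low value. They report only what shows in the picture. A call takes as long as a camera call. They do not tell look-alikes from the thing itself.
- cut_out(camera, label): "mask" (420x560 bool, what is visible of it) and "box" ([left, top, width, height] in pixels, round what is visible of it).
- landmark_of(camera, label): "pixel" ([column, row] in pixels: a listed point, or the origin of a listed thing).
The state is a dict: "clock": time; "joint_pos": joint angles; "qd": joint speeds; "effort": joint torques, N m; "ee_pos": TCP position; "eef_rot": TCP orientation; "force": force on the tool from outside, world axes, zero at the start; "moment": the same for the moment, N m; "finger_gap": opening from 0.0 (shut) to 1.0 (fully open).
Only numpy, scipy, OpenCV 4.12 (cv2) and the standard library are available. Lean on these libraries where they do the work, as an engineer would, in place of code of your own. Each camera call takes 0.05 s, during which the arm holds its last target.

### The job

The white shell has to lie open side up so that its electronics can be fitted. Push it off the deck of the flip ramp so that it slides down and stands on its edge in the groove, leaning on the ramp; then push its top over so that it falls onto its closed face on the blue landing, and leave it lying flat there. Leave the dark grey shell where it is on the deck.

Things in the scene. Friction and masses are not known exactly. Their poses are not given: they have to be found in the camera images.
- white_shell: White printed housing shell, 96 (x) x 70 (y) x 12 (z) mm, about 60 g: a shallow tray, 3 mm walls. Closed face has a yellow stripe and dot. Starts closed face up on one of the two deck lanes, long side downhill. Origin: centre of the open side's rim plane; z points from open side to closed face (up at the start, down once flipped).
- grey_shell: Dark grey shell of the same shape and size, with an orange stripe and dot, lying closed face up on the other lane of the deck. Same origin and axes. Not to be moved.
- flip_ramp: Fixed ramp, 182 mm wide. Origin: table level, under the middle of the deck's lip; x level downhill, y across, z up. Plywood deck x -135 to 0 mm, height 68; three rails 10 mm high make two lanes 85 wide, centred y = +-45. From the lip a metal ramp falls at 62 deg to a black groove, floor height 6, x 33 to 50. A shell tips over the lip once its centre passes it and slides into the groove.
- step (a point): Middle of the upright step's top edge, where the groove ends and the blue landing begins: ramp frame x 50, height 22 mm; same axes. The flat landing runs 135 mm on to a 12 mm lip. A shell standing in the groove leans on the ramp, its upper edge 23 mm above the deck; pushed there, 10 mm above deck height, until 60 to 70 mm past the lip, it topples over the step onto the landing.
There are look-alikes about, which are no part of the job. There is more than one size of the white_shell; the one meant has the size given above.

How it is judged:
On the way:
1. the white shell stands on its edge in the groove, leaning on the ramp (angle between white_shell's own z axis and vertical between 0.85 and 1.7 rad and x of white_shell in the frame of flip_ramp between 0 and 0.06 m and z of white_shell in the frame of flip_ramp below 0.062 m), for 0.1 s.
At the end, for the whole second after the job is handed in: The white shell lies still on the landing, open side up, flat within 10 degrees, its centre over or at the edge of the landing (55 to 150 mm downhill of the deck's lip); the grey shell lies on the deck, closed face up, within 15 mm of where it started (angle between white_shell's own z axis and vertical above 2.96 rad and x of white_shell in the frame of flip_ramp between 0.055 and 0.15 m and y of white_shell in the frame of flip_ramp between -0.09 and 0.09 m and z of white_shell in the frame of flip_ramp between 0.027 and 0.042 m and linear speed of white_shell below 0.02 m/s and distance of grey_shell from where it was at the start of the episode below 0.015 m and angle between grey_shell's own z axis and vertical below 0.17 rad); the robot touches nothing.
It fails at once if the grey shell is pushed more than 20 mm away or tipped (distance of grey_shell from where it was at the start of the episode above 0.02 m or angle between grey_shell's own z axis and vertical above 0.35 rad).
It also fails if it takes over 35 s, if anything falls off the work surface, if the arm or the gripper's body presses on something with over 40 N, if the wrist force passes 120 N, or if a joint passes its speed limit or range.

## Working session

There is one attempt and no reset: what is moved stays moved. The work goes in short steps, Python scripts to look and compute and a tool call to move; the robot and the scene stay as the last step left them, time stands still between calls to the robot, and variables do not carry over. Pictures are saved under pics/ and viewed, and the job is handed in when it is done.

Besides the shell and the picture viewer there is one more tool, called after "Emit:" as a command line: name --argument value ..., lists and objects as JSON in quotes. jog_arm: Moves the arm, as the interface text tells. Its arguments: {"type":"object","properties":{"increments":{"type":"array","items":{"type":"object","properties":{"xyz":{"type":"array","items":{"type":"number"}},"rot":{"type":"array","items":{"type":"number"}},"grip":{"type":"number"}}}},"force":{"type":"number"}},"required":["increments"]}

```bash
mkdir -p pics; ls; python3 - <<'E'
from station import *
import cv2,numpy as np
o=get_obs();print({k:np.round(v,3) for k,v in o.items()})
for n in ["scene","side","wrist"]:
    im=optics.snapshot(n);cv2.imwrite(f"pics/{n}0.png",im[:,:,::-1])
    c=optics.get_calibration(n);print(n,{k:np.round(v,3).tolist() for k,v in c.items()})
    if n!="wrist":
        for l in ["white_shell","grey_shell","flip_ramp","step"]:
            print(l,[(np.round(d["pixel"],1).tolist(),round(d["p"],2)) for d in landmark_of(n,l)],[ (d["box"],round(d["p"],2)) for d in cut_out(n,l)] if l!="step" else "")
E
```

```text
pics
{'clock': np.float64(0.0), 'joint_pos': array([-1.292,  0.468, -0.012,  1.604,  0.006,  1.071, -0.056]), 'qd': array([ 0.   ,  0.001,  0.002, -0.002,  0.001, -0.   ,  0.   ]), 'effort': array([ 0.0000e+00, -5.3240e+01,  2.2000e-02, -2.5129e+01,  1.2000e-02,
        8.0000e-03, -0.0000e+00]), 'ee_pos': array([0.205, 0.616, 0.23 ]), 'eef_rot': array([-5.030e-01, -3.101e+00,  3.000e-03]), 'force': array([ 0.116,  0.599, -0.494]), 'moment': array([-0.006,  0.022, -0.024]), 'finger_gap': np.float64(1.001)}
scene {'intrinsics': [[516.085, 0.0, 274.954], [0.0, 516.085, 212.859], [0.0, 0.0, 1.0]], 'R': [[0.454, 0.891, -0.019], [0.609, -0.326, -0.723], [-0.651, 0.317, -0.69]], 't': [-0.347, -0.201, 1.139]}
white_shell [([316.1, 237.4], 0.92), ([350.4, 168.4], 0.75), ([204.3, 246.8], 0.73)] [([166.1, 219.1, 79.8, 52.4], 0.94), ([308.0, 135.5, 86.3, 62.9], 0.83), ([273.2, 207.9, 89.0, 56.9], 0.62), ([30.7, 210.8, 253.3, 198.1], 0.29)]
grey_shell [] [([185.5, 260.0, 77.1, 60.5], 0.95)]
flip_ramp [([177.3, 307.1], 0.61)] [([33.5, 209.4, 248.6, 199.1], 0.83)]
step [([139.2, 311.6], 0.77)] 
side {'intrinsics': [[460.031, 0.0, 274.849], [0.0, 460.031, 215.199], [0.0, 0.0, 1.0]], 'R': [[0.988, -0.155, -0.02], [-0.106, -0.563, -0.82], [0.116, 0.812, -0.573]], 't': [-0.45, 0.194, 0.629]}
white_shell [([303.2, 267.9], 0.87), ([214.5, 195.9], 0.66), ([288.8, 226.6], 0.65)] [([252.7, 195.3, 64.6, 55.6], 0.97), ([280.3, 240.3, 55.5, 48.9], 0.8), ([176.3, 170.4, 78.4, 43.2], 0.73)]
grey_shell [([371.0, 263.9], 0.86)] [([341.8, 235.9, 59.5, 53.9], 0.87), ([271.5, 231.0, 171.0, 189.0], 0.74)]
flip_ramp [([339.5, 333.6], 0.62)] [([268.6, 232.2, 175.4, 187.8], 0.68)]
step [([349.8, 352.5], 0.96)] 
wrist {'intrinsics': [[364.102, 0.0, 287.469], [0.0, 364.102, 207.717], [0.0, 0.0, 1.0]], 'hand_eye': [[-0.0, -0.964, -0.267, 0.068], [1.0, -0.0, -0.0, -0.0], [-0.0, -0.267, 0.964, -0.143], [0.0, 0.0, 0.0, 1.0]]}
```

View pics/scene0.png

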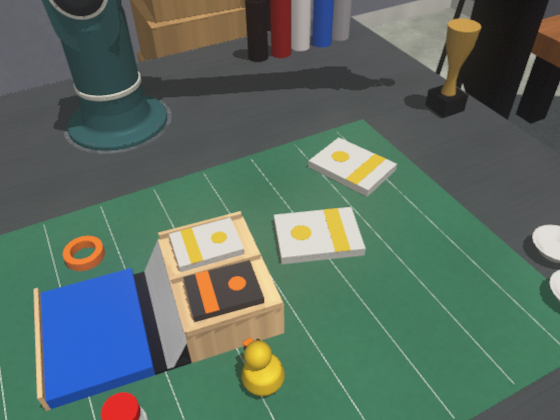

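View pics/side0.png

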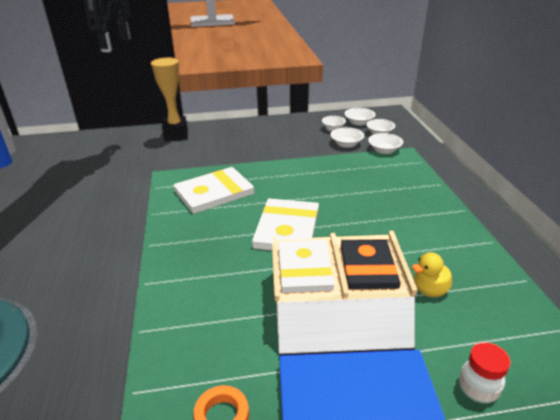

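The scene picture shows three white candidates: on the deck at (206,245), on the mat at (318,235), and on the mat at (352,165). The task puts the white shell on a deck lane beside the grey one at (224,290), so (206,245) is the one. I'll check its size in a close crop and fit the ramp pose.

```bash
python3 - <<'E'
import cv2
a=cv2.imread("pics/scene0.png")[200:380,20:300]
cv2.imwrite("pics/c1.png",cv2.resize(a,(784,504),interpolation=cv2.INTER_CUBIC))
a=cv2.imread("pics/side0.png")[225:420,260:450]
cv2.imwrite("pics/c2.png",cv2.resize(a,(570,585),interpolation=cv2.INTER_CUBIC))
E
```

```text
(no output)
```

View pics/c1.png

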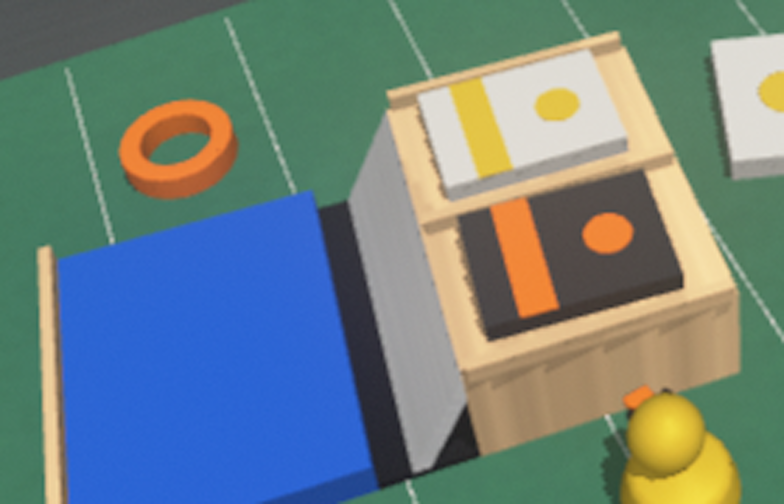

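View pics/c2.png

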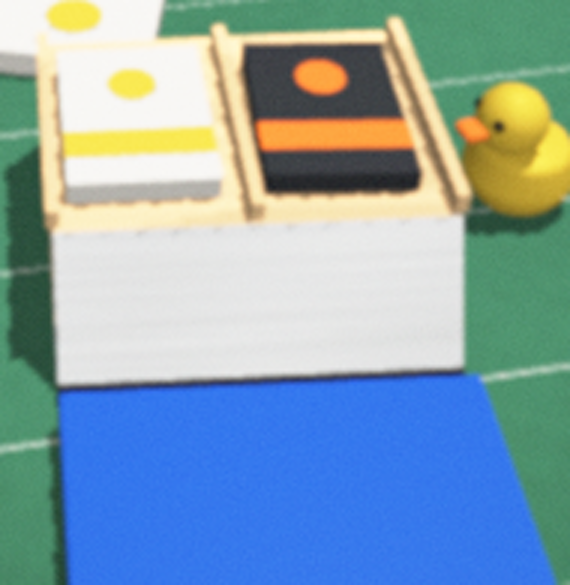

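The close crop confirms the deck candidate. It is closed face up with a yellow stripe and dot, about as large as the grey shell next to it. Next is a least-squares fit of the ramp and shell from corners in both views.

```bash
cat >h.py <<'E'
from station import *
import numpy as np,cv2
from scipy.optimize import least_squares
from scipy.spatial.transform import Rotation as Ro
def proj(n,X):
    c=optics.get_calibration(n);P=np.array(X)@np.array(c["R"]).T+np.array(c["t"]);u=P@np.array(c["intrinsics"]).T
    return u[:,:2]/u[:,2:]
def place(p,L):
    L=np.array(L);c,s=np.cos(p[2]),np.sin(p[2])
    return np.c_[p[0]+c*L[:,0]-s*L[:,1],p[1]+s*L[:,0]+c*L[:,1],L[:,2]]
E
python3 - <<'E'
from h import *
sd=lambda a:np.array(a)/3+[260,225]
sc=lambda a:np.array(a)/2.8+[20,200]
L=[[0,-.091,.068],[0,.091,.068],[.05,-.091,.022],[.05,.091,.022]]
Ls=L+[[-.135,-.091,.078],[-.135,.091,.078]]
us=sd([[52,230],[464,215],[58,388],[478,376]])
uc=sc([[388,112],[467,375],[313,193],[375,468],[618,33],[737,290]])
f=lambda p:np.r_[proj("side",place(p,L))-us,proj("scene",place(p,Ls))-uc].ravel()
r=least_squares(f,[.5,.4,-1.5]);print("ramp",r.x,np.round(r.fun.reshape(-1,2),1).tolist())
g=r.x
# shell: x,y,yaw,w,l
us2=sd([[57,48],[209,42],[220,182],[65,188]]); uc2=sc([[592,50],[626,138],[448,190],[417,93]])
def S(p):
    a,b=p[3]/2,p[4]/2
    return place(p[:3],[[-a,-b,.08],[-a,b,.08],[a,b,.08],[a,-b,.08]])
f=lambda p:1*np.r_[proj("side",S(p))-us2,proj("scene",S(p))-uc2].ravel()
r=least_squares(f,[g[0]-.05,g[1]+.06,g[2],.07,.09]);print("shell",r.x,np.round(r.fun.reshape(-1,2),1).tolist())
d=r.x[:2]-g[:2];c,s=np.cos(g[2]),np.sin(g[2])
print("rel",c*d[0]+s*d[1],-s*d[0]+c*d[1],r.x[2]-g[2])
E
```

```text
ramp [ 0.54503234 -0.0518464  -1.69222641] [[0.5, -1.2], [-0.3, -1.6], [0.6, -0.5], [0.5, -2.3], [-0.9, -0.7], [-2.4, 2.2], [-0.8, -0.9], [-1.9, 0.1], [1.5, 0.6], [0.1, -2.9]]
shell [ 0.50471348  0.01829162 -1.71387269  0.09729563  0.07205031] [[0.7, -0.9], [-2.4, -0.1], [1.6, -2.1], [-0.5, -2.8], [-0.8, 0.0], [0.2, 1.3], [-2.7, 0.1], [-0.8, 0.1]]
rel -0.06473764722164912 -0.04851792796199962 -0.021646280761952408
```

Shell measures 97×72 mm, which matches the 96×70 given. It lies in the y≈−45 lane, centred 65 mm above the lip. Next I compute the approach in tool axes.

```bash
cat >>h.py <<'E'
G=(0.5450,-0.0518,-1.692)
def ramp2w(x,y,z): return place(G,[[x,y,z]])[0]
def w2ramp(p):
    d=np.array(p)[:2]-G[:2];c,s=np.cos(G[2]),np.sin(G[2]);return np.round([c*d[0]+s*d[1],-s*d[0]+c*d[1],p[2]],4)
def plan(x,y,z):
    o=get_obs();R=Ro.from_rotvec(o["eef_rot"])
    dr=np.array([np.cos(G[2]),np.sin(G[2]),0]); ty=-dr; tz=np.array([0,0,-1.]); T=Ro.from_matrix(np.c_[np.cross(ty,tz),ty,tz])
    t=ramp2w(x,y,z)
    print("t",round(float(o["clock"]),2),"ramp pos",w2ramp(o["ee_pos"]),"goal w",np.round(t,3),"units",np.round(R.inv().apply(t-o["ee_pos"])/.05,2),"rot",np.round((R.inv()*T).as_rotvec(),3),"units if aligned",np.round(T.inv().apply(t-o["ee_pos"])/.05,2),"F",np.round(o["force"],1))
E
python3 -c "
from h import *
plan(-.155,-.046,.23)"
```

```text
t 0.85 ramp pos [-0.6225 -0.4177  0.2313] goal w [0.518 0.108 0.23 ] units [-9.15 -7.68  0.03] rot [ 0.     0.    -0.201] units if aligned [-7.43 -9.35  0.03] F [-0.7 -0.1  0. ]
```

Emit:
jog_arm --increments '[{"xyz": [0,0,0],"rot": [0,0,-0.1],"grip": 0},{"xyz": [0,0,0],"rot": [0,0,-0.1],"grip": 0},{"xyz": [-0.5,-0.62,0],"rot": [0,0,0],"grip": 0},{"xyz": [-0.5,-0.62,0],"rot": [0,0,0],"grip": 0},{"xyz": [-0.5,-0.62,0],"rot": [0,0,0],"grip": 0},{"xyz": [-0.5,-0.62,0],"rot": [0,0,0],"grip": 0},{"xyz": [-0.5,-0.62,0],"rot": [0,0,0],"grip": 0},{"xyz": [-0.5,-0.62,0],"rot": [0,0,0],"grip": 0}]'

```text
clock: 1.65
ee_pos: [0.3327, 0.4124, 0.2315]
eef_rot: [0.191, 3.135, 0.001]
force: [0.1, -0.2, -0.4]
finger_gap: -0.002
```

Emit:
jog_arm --increments '[{"xyz": [-0.5,-0.62,0],"rot": [0,0,0],"grip": 0},{"xyz": [-0.5,-0.62,0],"rot": [0,0,0],"grip": 0},{"xyz": [-0.5,-0.62,0],"rot": [0,0,0],"grip": 0},{"xyz": [-0.5,-0.62,0],"rot": [0,0,0],"grip": 0},{"xyz": [-0.5,-0.62,0],"rot": [0,0,0],"grip": 0},{"xyz": [-0.5,-0.62,0],"rot": [0,0,0],"grip": 0},{"xyz": [0,0,0],"rot": [0,0,0],"grip": 0}]'

```text
clock: 2.35
ee_pos: [0.4612, 0.2054, 0.2317]
eef_rot: [0.206, 3.133, -0.002]
force: [-0.4, 0.3, 0.3]
finger_gap: 0.001
```

```bash
python3 -c "
from h import *
plan(-.155,-.046,.074)"
```

```text
t 2.35 ramp pos [-0.2452 -0.1143  0.2317] goal w [0.518 0.108 0.074] units [-1.38 -1.79  3.16] rot [-0.001  0.002 -0.01 ] units if aligned [-1.37 -1.8   3.15] F [-0.4  0.3  0.3]
```

Emit:
jog_arm --increments '[{"xyz": [-0.46,-0.58,0],"rot": [0,0,0],"grip": 0},{"xyz": [-0.46,-0.58,0],"rot": [0,0,0],"grip": 0},{"xyz": [-0.46,-0.56,0],"rot": [0,0,0],"grip": 0},{"xyz": [0,0,0.8],"rot": [0,0,0],"grip": 0},{"xyz": [0,0,0.8],"rot": [0,0,0],"grip": 0},{"xyz": [0,0,0.8],"rot": [0,0,0],"grip": 0},{"xyz": [0,0,0],"rot": [0,0,0],"grip": 0},{"xyz": [0,0,0],"rot": [0,0,0],"grip": 0}]'

```text
clock: 3.15
ee_pos: [0.5162, 0.1176, 0.1116]
eef_rot: [-0.191, -3.135, 0.0]
force: [-0.7, -0.3, 0.0]
finger_gap: -0.003
```

```bash
python3 -c "
from h import *
plan(-.155,-.046,.076)
for n in ['scene','side']: cv2.imwrite(f'pics/{n}1.png',optics.snapshot(n)[:,:,::-1])
a=cv2.imread('pics/scene1.png')[180:380,20:300];b=cv2.imread('pics/side1.png')[180:380,220:500]
cv2.imwrite('pics/b1.png',cv2.resize(np.hstack([a,b]),(800,286)))
"
```

```text
t 3.15 ramp pos [-0.1646 -0.049   0.1116] goal w [0.518 0.108 0.076] units [-0.06 -0.19  0.71] rot [-0.    -0.001 -0.   ] units if aligned [-0.06 -0.19  0.71] F [-0.7 -0.3  0. ]
```

View pics/b1.png

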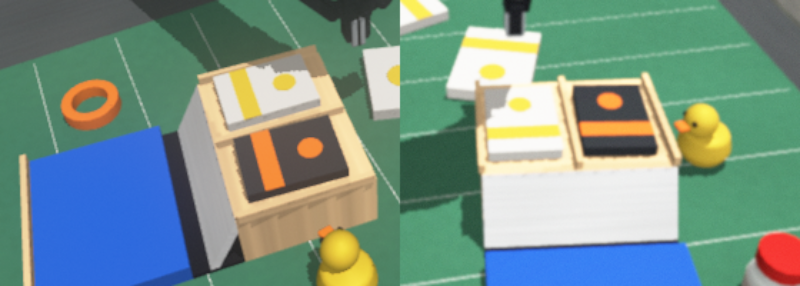

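The finger is clear behind the white shell, lined up with its lane (left crop (355,30), right crop (515,20)). I'll lower it and advance to contact.

Emit:
jog_arm --increments '[{"xyz": [-0.06,0,0.36],"rot": [0,0,0],"grip": 0},{"xyz": [0,0,0.36],"rot": [0,0,0],"grip": 0},{"xyz": [0,-0.2,0],"rot": [0,0,0],"grip": 0},{"xyz": [0,-0.2,0],"rot": [0,0,0],"grip": 0},{"xyz": [0,-0.2,0],"rot": [0,0,0],"grip": 0},{"xyz": [0,-0.2,0],"rot": [0,0,0],"grip": 0},{"xyz": [0,-0.2,0],"rot": [0,0,0],"grip": 0},{"xyz": [0,0,0],"rot": [0,0,0],"grip": 0}]'

```text
clock: 4.05
ee_pos: [0.5132, 0.0651, 0.0758]
eef_rot: [0.196, 3.135, -0.001]
force: [-0.5, -0.1, 0.4]
finger_gap: -0.003
```

```bash
cat >v.py <<'E'
from h import *
import sys
plan(float(sys.argv[2]),-.046,float(sys.argv[3]))
for n in ['scene','side']: cv2.imwrite(f'pics/{n}{sys.argv[1]}.png',optics.snapshot(n)[:,:,::-1])
a=cv2.imread(f'pics/scene{sys.argv[1]}.png')[190:370,20:290];b=cv2.imread(f'pics/side{sys.argv[1]}.png')[210:390,220:490]
cv2.imwrite(f'pics/b{sys.argv[1]}.png',cv2.resize(np.vstack([np.hstack([a,b])]),(800,267)))
E
python3 v.py 2 -.06 .0755
```

```text
t 4.05 ramp pos [-0.1122 -0.0457  0.0758] goal w [0.507 0.013 0.076] units [ 0.   -1.04  0.01] rot [-0.     0.001 -0.004] units if aligned [ 0.01 -1.04  0.01] F [-0.5 -0.1  0.4]
```

View pics/b2.png

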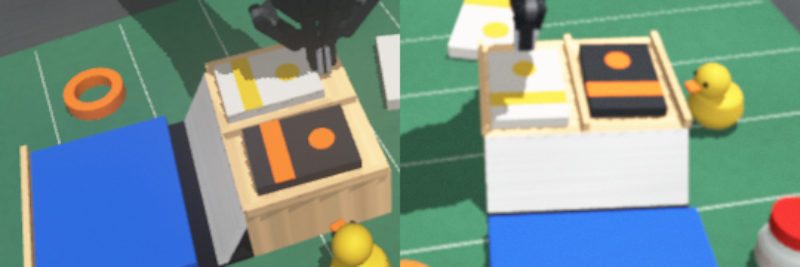

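Emit:
jog_arm --increments '[{"xyz": [0,-0.2,0],"rot": [0,0,0],"grip": 0},{"xyz": [0,-0.2,0],"rot": [0,0,0],"grip": 0},{"xyz": [0,-0.2,0],"rot": [0,0,0],"grip": 0},{"xyz": [0,-0.2,0],"rot": [0,0,0],"grip": 0},{"xyz": [0,-0.2,0],"rot": [0,0,0],"grip": 0},{"xyz": [0,0,0],"rot": [0,0,0],"grip": 0},{"xyz": [0,0,0],"rot": [0,0,0],"grip": 0}]'

```text
clock: 4.85
ee_pos: [0.507, 0.0172, 0.0753]
eef_rot: [-0.193, -3.136, -0.0]
force: [0.7, 0.9, 0.1]
finger_gap: 0.001
```

```bash
python3 v.py 3 -.05 .0755
```

```text
t 4.85 ramp pos [-0.0639 -0.0461  0.0753] goal w [0.505 0.003 0.076] units [-0.   -0.28 -0.  ] rot [ 0.    -0.    -0.001] units if aligned [-0.   -0.28 -0.  ] F [0.7 0.9 0.1]
```

View pics/b3.png

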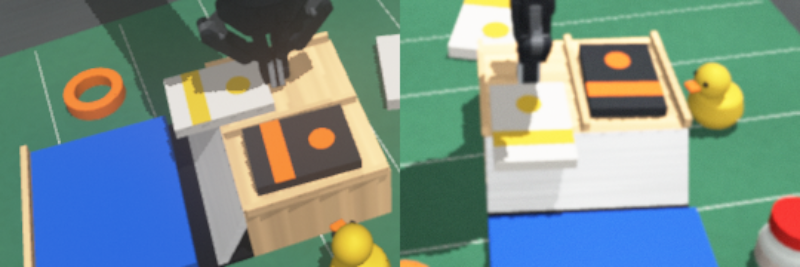

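The shell now overhangs the lip by nearly half its length and is still level (left crop (220,95)). I'll push slowly the rest of the way.

Emit:
jog_arm --increments '[{"xyz": [0,-0.1,0],"rot": [0,0,0],"grip": 0},{"xyz": [0,-0.1,0],"rot": [0,0,0],"grip": 0},{"xyz": [0,-0.1,0],"rot": [0,0,0],"grip": 0},{"xyz": [0,0,0],"rot": [0,0,0],"grip": 0},{"xyz": [0,0,0],"rot": [0,0,0],"grip": 0},{"xyz": [0,0,0],"rot": [0,0,0],"grip": 0}]'

```text
clock: 5.55
ee_pos: [0.5052, 0.0028, 0.0753]
eef_rot: [0.191, 3.136, 0.0]
force: [0.1, 0.9, -0.1]
finger_gap: -0.005
```

```bash
python3 v.py 4 -.03 .0755
```

```text
t 5.55 ramp pos [-0.0493 -0.0461  0.0753] goal w [ 0.503 -0.016  0.076] units [-0.   -0.39 -0.  ] rot [ 0.     0.    -0.001] units if aligned [-0.   -0.39 -0.  ] F [ 0.1  0.9 -0.1]
```

View pics/b4.png

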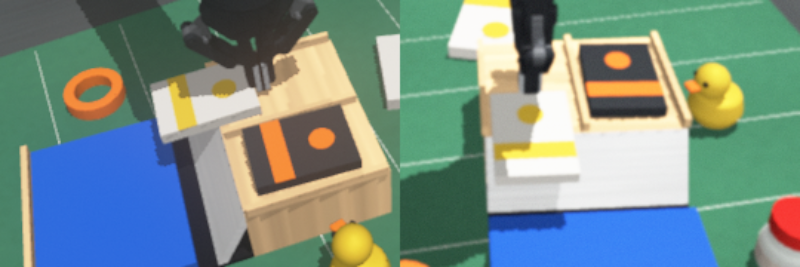

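Emit:
jog_arm --increments '[{"xyz": [0,-0.1,0],"rot": [0,0,0],"grip": 0},{"xyz": [0,-0.1,0],"rot": [0,0,0],"grip": 0},{"xyz": [0,0,0],"rot": [0,0,0],"grip": 0},{"xyz": [0,0,0],"rot": [0,0,0],"grip": 0},{"xyz": [0,0,0],"rot": [0,0,0],"grip": 0}]'

```text
clock: 6.15
ee_pos: [0.504, -0.0073, 0.0753]
eef_rot: [0.191, 3.136, 0.0]
force: [0.1, -0.3, 0.4]
finger_gap: -0.001
```

```bash
python3 v.py 5 -.03 .0755
```

```text
t 6.15 ramp pos [-0.0392 -0.0461  0.0753] goal w [ 0.503 -0.016  0.076] units [-0.   -0.18 -0.  ] rot [ 0.     0.    -0.001] units if aligned [-0.   -0.18 -0.  ] F [ 0.1 -0.3  0.4]
```

View pics/b5.png

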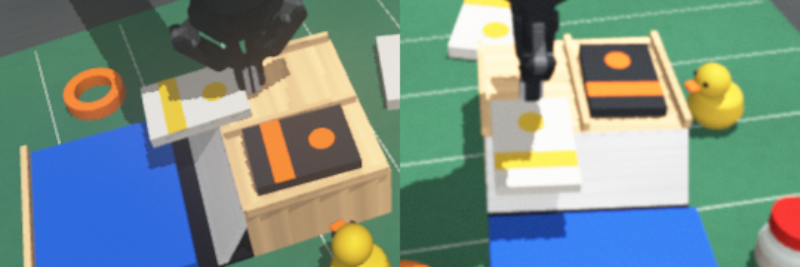

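```bash
python3 - <<'E'
import cv2,numpy as np
a=cv2.imread('pics/scene5.png')[205:305,100:230];b=cv2.imread('pics/side5.png')[220:360,260:400]
cv2.imwrite('pics/c5.png',np.hstack([cv2.resize(a,(455,350),interpolation=2),cv2.resize(b,(350,350),interpolation=2)]))
E
```

```text
(no output)
```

View pics/c5.png

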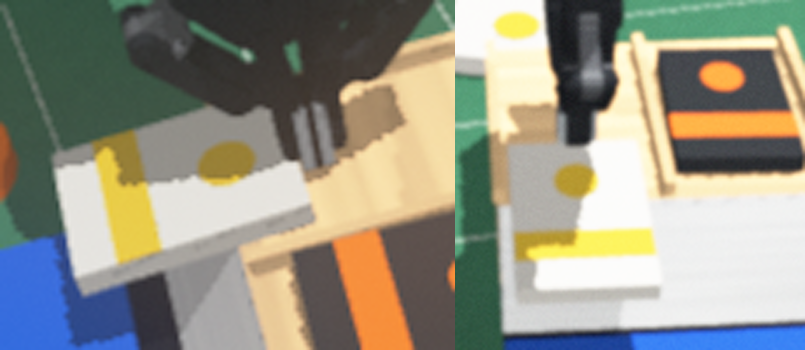

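```bash
python3 - <<'E'
from h import *
sc=lambda a:np.array(a)/3.5+[100,205]
uc=sc([[313,205],[80,280],[53,157]])
us=np.array([[658,282],[517,290],[640,140],[509,148]]);us=(us-[455,0])/2.5+[260,220]
a,b=.048,.035
L=np.array([[-a,b,0],[a,b,0],[a,-b,0],[-a,-b,0]])
def S(p):  # x,y,z of closed face centre,pitch,yaw in ramp
    Q=Ro.from_euler('zy',[p[4],p[3]]).apply(L)+p[:3]
    return np.array([ramp2w(*q) for q in Q])
def f(p):
    X=S(p);return np.r_[proj('scene',X[:3])-uc,proj('side',X[[1,2,0,3]])-us].ravel()
r=least_squares(f,[0,-.046,.08,0.1,0]);print(r.x,np.round(r.fun.reshape(-1,2),1).tolist())
E
```

```text
[ 0.01523989 -0.05027533  0.0754677   0.04853725 -0.00668324] [[-0.2, 1.4], [-1.1, 0.8], [0.3, 0.7], [1.0, 0.2], [-0.5, -1.0], [-1.9, 0.1], [-0.5, -1.4]]
```

Fit says the shell is still almost level, with its centre about 15 mm past the lip, probably held by finger friction. I'll push on gently.

Emit:
jog_arm --increments '[{"xyz": [0,-0.1,0],"rot": [0,0,0],"grip": 0},{"xyz": [0,-0.1,0],"rot": [0,0,0],"grip": 0},{"xyz": [0,0,0],"rot": [0,0,0],"grip": 0},{"xyz": [0,0,0],"rot": [0,0,0],"grip": 0},{"xyz": [0,0,0],"rot": [0,0,0],"grip": 0}]'

```text
clock: 6.75
ee_pos: [0.5028, -0.0173, 0.0753]
eef_rot: [0.192, 3.136, -0.0]
force: [-0.4, 0.3, 0.9]
finger_gap: -0.0
```

```bash
python3 v.py 6 -.03 .0755
```

```text
t 6.75 ramp pos [-0.0291 -0.0461  0.0753] goal w [ 0.503 -0.016  0.076] units [-0.    0.02 -0.  ] rot [-0.     0.    -0.001] units if aligned [-0.    0.02 -0.  ] F [-0.4  0.3  0.9]
```

View pics/b6.png

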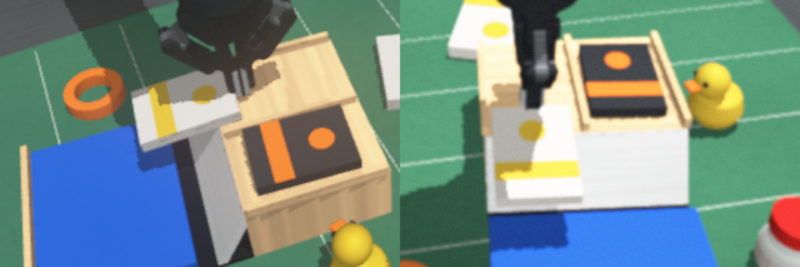

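The shell is still held level, with its centre about 25 mm past the lip. Backing the finger off should release it.

Emit:
jog_arm --increments '[{"xyz": [0,0.2,0],"rot": [0,0,0],"grip": 0},{"xyz": [0,0.2,0],"rot": [0,0,0],"grip": 0},{"xyz": [0,0,0],"rot": [0,0,0],"grip": 0},{"xyz": [0,0,0],"rot": [0,0,0],"grip": 0},{"xyz": [0,0,0],"rot": [0,0,0],"grip": 0}]'

```text
clock: 7.35
ee_pos: [0.5051, 0.0026, 0.0752]
eef_rot: [-0.191, -3.136, 0.0]
force: [-0.2, -0.4, 0.1]
finger_gap: 0.004
```

```bash
python3 v.py 7 -.03 .0755
```

```text
t 7.35 ramp pos [-0.0492 -0.0462  0.0752] goal w [ 0.503 -0.016  0.076] units [-0.   -0.38 -0.01] rot [-0.    -0.    -0.001] units if aligned [-0.   -0.38 -0.01] F [-0.2 -0.4  0.1]
```

View pics/b7.png

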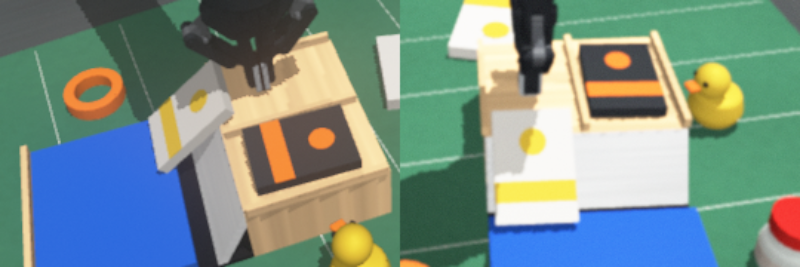

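Emit:
jog_arm --increments '[{"xyz": [0,0,0],"rot": [0,0,0],"grip": 0},{"xyz": [0,0,0],"rot": [0,0,0],"grip": 0},{"xyz": [0,0,0],"rot": [0,0,0],"grip": 0}]'

```text
clock: 7.75
ee_pos: [0.5052, 0.0025, 0.0753]
eef_rot: [0.192, 3.136, -0.0]
force: [-0.3, 0.1, 0.4]
finger_gap: -0.001
```

```bash
python3 v.py 8 -.03 .0755;python3 - <<'E'
import cv2,numpy as np
a=cv2.imread('pics/scene8.png')[205:305,100:230];b=cv2.imread('pics/side8.png')[240:380,260:400]
cv2.imwrite('pics/c8.png',np.hstack([cv2.resize(a,(455,350),interpolation=2),cv2.resize(b,(350,350),interpolation=2)]))
E
```

```text
t 7.75 ramp pos [-0.0491 -0.0461  0.0753] goal w [ 0.503 -0.016  0.076] units [-0.   -0.38 -0.  ] rot [-0.     0.    -0.001] units if aligned [-0.   -0.38 -0.  ] F [-0.3  0.1  0.4]
```

View pics/c8.png

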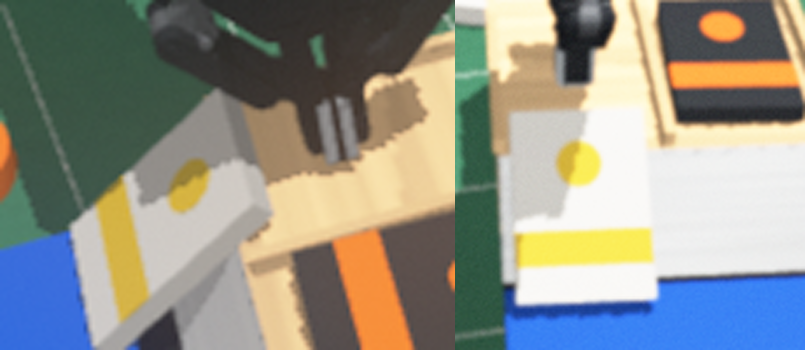

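```bash
cat >fit.py <<'E'
from h import *
a,b=.048,.035
L=np.array([[-a,b,0],[a,b,0],[a,-b,0],[-a,-b,0]])  # rear-near(+y), front+y, front-y, rear-y (closed face)
def S(p,LL=L):
    Q=(Ro.from_euler('ZY',[p[4],p[3]])).apply(LL)+p[:3]
    return np.array([ramp2w(*q) for q in Q])
def run(ci,uc,si,us,p0):
    def f(p):
        X=S(p);return np.r_[proj('scene',X[ci])-uc,proj('side',X[si])-us].ravel()
    r=least_squares(f,p0,loss='soft_l1');p=r.x
    print(np.round(p,4),np.round(f(p).reshape(-1,2),1).tolist())
    n=Ro.from_euler('ZY',[p[4],p[3]]).apply([0,0,1]);c=p[:3]-.012*n
    d=Ro.from_euler('ZY',[p[4],p[3]]).apply([.048,0,0])
    print("origin",c.round(4),"rim front",(c+d).round(4),"rim rear",(c-d).round(4),"face front",(p[:3]+d).round(4),"face rear",(p[:3]-d).round(4))
E
python3 - <<'E'
from fit import *
uc=np.array([[255,170],[95,350],[72,228],[222,90]])/3.5+[100,205]
us=(np.array([[657,298],[517,303],[640,108],[510,112]])-[455,0])/2.5+[260,240]
run([0,1,2,3],uc,[1,2,0,3],us,[.03,-.046,.06,.7,0])
E
```

```text
[ 2.780e-02 -5.080e-02  5.750e-02  6.543e-01 -1.000e-04] [[-0.1, 11.1], [-0.2, 0.6], [-0.3, 0.5], [-0.4, 0.5], [-0.8, -0.8], [-0.3, -0.4], [0.0, -0.7], [-0.8, -0.2]]
origin [ 0.0205 -0.0508  0.048 ] rim front [ 0.0586 -0.0508  0.0188] rim rear [-0.0176 -0.0508  0.0772] face front [ 0.0659 -0.0508  0.0283] face rear [-0.0103 -0.0508  0.0868]
```

The white shell now rests with its nose on the landing (rim front at x≈59 mm) and its back on the lip, tilted about 38° — it tipped too far out. The fix is to come from the downhill side and nudge the nose back uphill until it drops over the step into the groove.

Emit:
jog_arm --increments '[{"xyz": [0,0.2,-0.6],"rot": [0,0,0],"grip": 0},{"xyz": [0,0,-0.7],"rot": [0,0,0],"grip": 0},{"xyz": [0.04,0,-0.6],"rot": [0,0,0],"grip": 0},{"xyz": [0.04,-0.6,0],"rot": [0,0,0],"grip": 0},{"xyz": [0,-0.6,0],"rot": [0,0,0],"grip": 0},{"xyz": [0,-0.6,0],"rot": [0,0,0],"grip": 0},{"xyz": [0,-0.6,0],"rot": [0,0,0],"grip": 0},{"xyz": [0,-0.6,0],"rot": [0,0,0],"grip": 0}]'

```text
clock: 8.65
ee_pos: [0.4839, -0.1369, 0.1704]
eef_rot: [0.191, 3.136, 0.0]
force: [-0.3, -0.7, -0.3]
finger_gap: 0.001
```

Emit:
jog_arm --increments '[{"xyz": [0,-0.6,0],"rot": [0,0,0],"grip": 0},{"xyz": [0,0,0.6],"rot": [0,0,0],"grip": 0},{"xyz": [0,0,0.6],"rot": [0,0,0],"grip": 0},{"xyz": [0,0,0.6],"rot": [0,0,0],"grip": 0},{"xyz": [0,0,0.5],"rot": [0,0,0],"grip": 0},{"xyz": [0,0,0],"rot": [0,0,0],"grip": 0}]'

```text
clock: 9.25
ee_pos: [0.4781, -0.1649, 0.0525]
eef_rot: [-0.191, -3.129, -0.002]
force: [-0.6, -0.4, -0.5]
finger_gap: -0.001
```

```bash
python3 v.py 9 .08 .027
```

```text
t 9.25 ramp pos [ 0.1204 -0.0527  0.0525] goal w [ 0.49  -0.126  0.027] units [-0.14  0.81  0.51] rot [ 0.001 -0.006 -0.001] units if aligned [-0.13  0.81  0.51] F [-0.6 -0.4 -0.5]
```

View pics/b9.png

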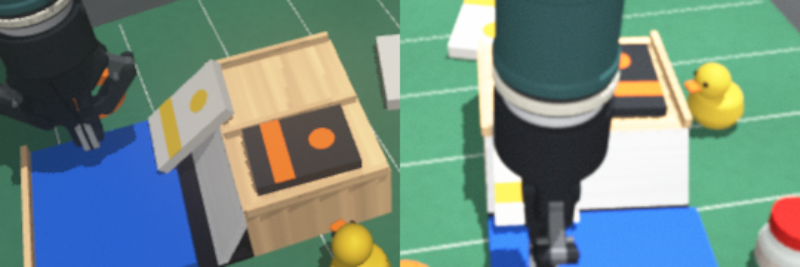

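The finger stands over the landing at (88,135) in the left crop, clear of the shell nose at (160,165). Next I lower it and advance uphill.

Emit:
jog_arm --increments '[{"xyz": [0,0,0.3],"rot": [0,0,0],"grip": 0},{"xyz": [0,0,0.2],"rot": [0,0,0],"grip": 0},{"xyz": [-0.04,0.3,0],"rot": [0,0,0],"grip": 0},{"xyz": [0,0.3,0],"rot": [0,0,0],"grip": 0},{"xyz": [0,0.2,0],"rot": [0,0,0],"grip": 0},{"xyz": [0,0.1,0],"rot": [0,0,0],"grip": 0},{"xyz": [0,0.1,0],"rot": [0,0,0],"grip": 0},{"xyz": [0,0,0],"rot": [0,0,0],"grip": 0}]'

```text
clock: 10.15
ee_pos: [0.4889, -0.1159, 0.0305]
eef_rot: [0.19, 3.135, 0.0]
force: [-1.1, -0.8, 0.9]
finger_gap: -0.003
```

```bash
python3 v.py 10 .06 .027
```

```text
t 10.15 ramp pos [ 0.0704 -0.048   0.0305] goal w [ 0.492 -0.106  0.027] units [-0.04  0.21  0.07] rot [ 0.     0.001 -0.   ] units if aligned [-0.04  0.21  0.07] F [-1.1 -0.8  0.9]
```

View pics/b10.png

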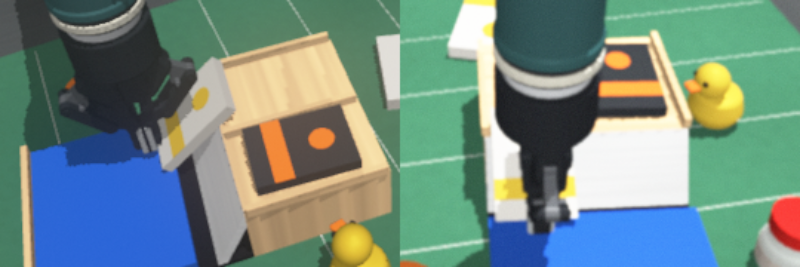

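Emit:
jog_arm --increments '[{"xyz": [0,-0.06,0],"rot": [0,0,0],"grip": 0},{"xyz": [0,0,0.09],"rot": [0,0,0],"grip": 0},{"xyz": [0,0.1,0],"rot": [0,0,0],"grip": 0},{"xyz": [0,0.1,0],"rot": [0,0,0],"grip": 0},{"xyz": [0,0.06,0],"rot": [0,0,0],"grip": 0},{"xyz": [0,0,0],"rot": [0,0,0],"grip": 0}]'

```text
clock: 10.85
ee_pos: [0.49, -0.1053, 0.0258]
eef_rot: [-0.189, -3.136, -0.001]
force: [-0.7, 0.1, -1.1]
finger_gap: -0.001
```

```bash
python3 v.py 11 .055 .027
```

```text
t 10.85 ramp pos [ 0.0598 -0.0481  0.0258] goal w [ 0.493 -0.101  0.027] units [-0.04  0.1  -0.02] rot [ 0.    -0.     0.001] units if aligned [-0.04  0.1  -0.02] F [-0.7  0.1 -1.1]
```

View pics/b11.png

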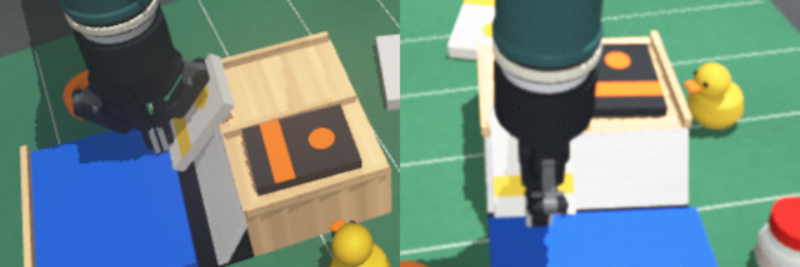

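It works: the shell is getting steeper and the nose is nearly at the step. I'll continue.

Emit:
jog_arm --increments '[{"xyz": [0,0.08,0],"rot": [0,0,0],"grip": 0},{"xyz": [0,0.08,0],"rot": [0,0,0],"grip": 0},{"xyz": [0,0.04,0],"rot": [0,0,0],"grip": 0},{"xyz": [0,0,0],"rot": [0,0,0],"grip": 0},{"xyz": [0,0,0],"rot": [0,0,0],"grip": 0}]'

```text
clock: 11.45
ee_pos: [0.4911, -0.0963, 0.0258]
eef_rot: [0.191, 3.136, -0.0]
force: [0.9, 0.1, 0.3]
finger_gap: -0.001
```

```bash
python3 v.py 12 .055 .027
```

```text
t 11.45 ramp pos [ 0.0507 -0.0481  0.0258] goal w [ 0.493 -0.101  0.027] units [-0.04 -0.09 -0.02] rot [-0.  0. -0.] units if aligned [-0.04 -0.09 -0.02] F [0.9 0.1 0.3]
```

View pics/b12.png

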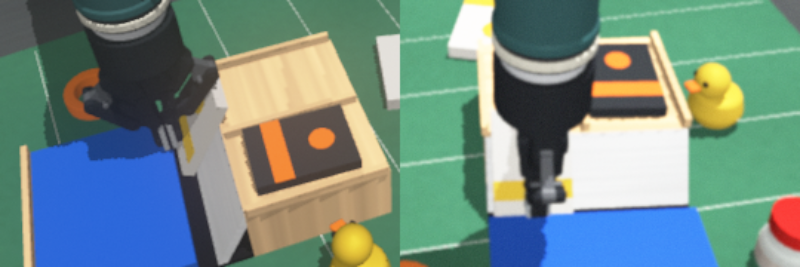

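Emit:
jog_arm --increments '[{"xyz": [0,-0.2,0],"rot": [0,0,0],"grip": 0},{"xyz": [0,-0.5,0],"rot": [0,0,0],"grip": 0},{"xyz": [0,-0.5,0],"rot": [0,0,0],"grip": 0},{"xyz": [0,-0.2,-0.6],"rot": [0,0,0],"grip": 0},{"xyz": [0,0,-0.7],"rot": [0,0,0],"grip": 0},{"xyz": [0,0,-0.8],"rot": [0,0,0],"grip": 0},{"xyz": [0,0,-0.8],"rot": [0,0,0],"grip": 0}]'

```text
clock: 12.25
ee_pos: [0.4817, -0.1671, 0.1721]
eef_rot: [-0.194, -3.135, 0.0]
force: [-0.2, -0.2, -0.1]
finger_gap: 0.001
```

```bash
python3 v.py 13 -.05 .16; python3 - <<'E'
import cv2,numpy as np
a=cv2.imread('pics/scene13.png')[205:305,100:230];b=cv2.imread('pics/side13.png')[240:380,260:400]
cv2.imwrite('pics/c13.png',np.hstack([cv2.resize(a,(455,350),interpolation=2),cv2.resize(b,(350,350),interpolation=2)]))
E
```

```text
t 12.25 ramp pos [ 0.1221 -0.0489  0.1721] goal w [0.505 0.003 0.16 ] units [-0.05  3.44  0.24] rot [-0.    -0.001 -0.002] units if aligned [-0.06  3.44  0.24] F [-0.2 -0.2 -0.1]
```

View pics/c13.png

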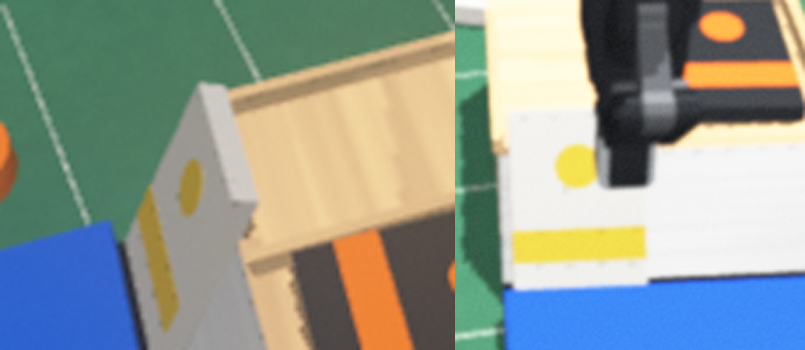

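```bash
python3 - <<'E'
from fit import *
uc=np.array([[232,205],[200,85],[257,200],[225,88]])/3.5+[100,205]
us=(np.array([[510,112]])-[455,0])/2.5+[260,240]
LL=np.array([[-a,b,0],[-a,-b,0],[-a,b,-.012],[-a,-b,-.012]])
def f(p):
    X=S(p,LL);return np.r_[proj('scene',X)-uc,proj('side',X[1:2])-us].ravel()
for p3 in (.8,1.1):
  r=least_squares(f,[.03,-.046,.06,p3,0]);p=r.x
  print(p.round(4),f(p).round(1).tolist())
n=Ro.from_euler('ZY',[p[4],p[3]]).apply([0,0,1]);print("origin",(p[:3]-.012*n).round(4))
E
```

```text
[ 0.0156 -0.0502  0.0495  1.2019 -0.0057] [-0.5, -0.4, -0.5, 0.1, 0.8, 0.9, 0.3, -0.6, -0.1, -0.0]
[ 0.0156 -0.0502  0.0495  1.2019 -0.0057] [-0.5, -0.4, -0.5, 0.1, 0.8, 0.9, 0.3, -0.6, -0.1, -0.0]
origin [ 0.0044 -0.0502  0.0452]
```

The white shell stands in the groove leaning on the ramp: upper edge at (200–257, 85–205) in the left crop, tilt about 1.1–1.2 rad. The finger now goes over to the deck behind its top edge.

Emit:
jog_arm --increments '[{"xyz": [0,0.6,0],"rot": [0,0,0],"grip": 0},{"xyz": [0,0.6,0],"rot": [0,0,0],"grip": 0},{"xyz": [0,0.6,0],"rot": [0,0,0],"grip": 0},{"xyz": [0,0.6,0],"rot": [0,0,0],"grip": 0},{"xyz": [0,0.6,0],"rot": [0,0,0],"grip": 0},{"xyz": [0,0.6,0],"rot": [0,0,0],"grip": 0},{"xyz": [0,0.2,0],"rot": [0,0,0],"grip": 0},{"xyz": [0,0,0],"rot": [0,0,0],"grip": 0}]'

```text
clock: 13.15
ee_pos: [0.5054, 0.0234, 0.1702]
eef_rot: [-0.188, -3.135, 0.0]
force: [-0.0, -0.6, -0.7]
finger_gap: 0.002
```

```bash
python3 v.py 14 -.06 .079
```

```text
t 13.15 ramp pos [-0.0699 -0.0484  0.1702] goal w [0.507 0.013 0.079] units [-0.05 -0.2   1.82] rot [-0.    -0.001  0.002] units if aligned [-0.05 -0.2   1.82] F [-0.  -0.6 -0.7]
```

View pics/b14.png

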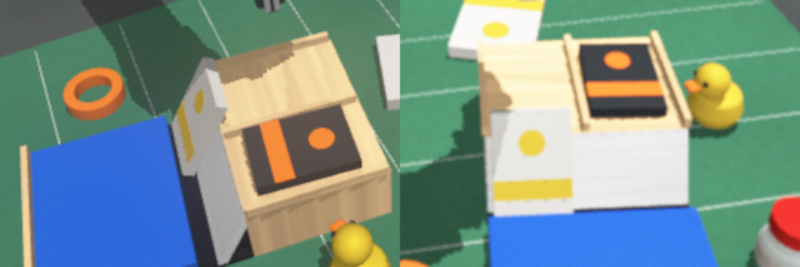

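The picture is clear: the shell stands at (200,115) left crop and (535,160) right crop. I'll lower the finger and push the top over.

Emit:
jog_arm --increments '[{"xyz": [0,0,0.6],"rot": [0,0,0],"grip": 0},{"xyz": [0,0,0.6],"rot": [0,0,0],"grip": 0},{"xyz": [0,0,0.62],"rot": [0,0,0],"grip": 0},{"xyz": [0,-0.3,0],"rot": [0,0,0],"grip": 0},{"xyz": [0,-0.3,0],"rot": [0,0,0],"grip": 0},{"xyz": [0,-0.3,0],"rot": [0,0,0],"grip": 0},{"xyz": [0,-0.3,0],"rot": [0,0,0],"grip": 0},{"xyz": [0,-0.2,0],"rot": [0,0,0],"grip": 0}]'

```text
clock: 14.05
ee_pos: [0.4973, -0.0504, 0.0812]
eef_rot: [0.197, 3.134, -0.002]
force: [0.3, 0.1, 0.1]
finger_gap: -0.002
```

```bash
python3 v.py 15 .06 .078
```

```text
t 14.05 ramp pos [ 0.0044 -0.0475  0.0812] goal w [ 0.492 -0.106  0.078] units [-0.04 -1.11  0.07] rot [-0.001  0.002 -0.005] units if aligned [-0.03 -1.11  0.06] F [0.3 0.1 0.1]
```

View pics/b15.png

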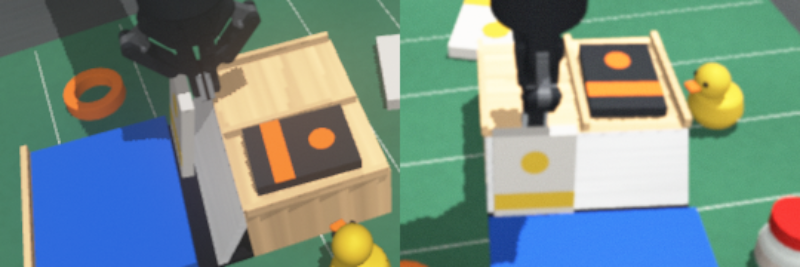

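The top is being pushed upright, as intended. I'll lower by 3 mm and keep pushing.

Emit:
jog_arm --increments '[{"xyz": [0,-0.15,0.05],"rot": [0,0,0],"grip": 0},{"xyz": [0,-0.2,0],"rot": [0,0,0],"grip": 0},{"xyz": [0,-0.2,0],"rot": [0,0,0],"grip": 0},{"xyz": [0,-0.2,0],"rot": [0,0,0],"grip": 0},{"xyz": [0,-0.2,0],"rot": [0,0,0],"grip": 0},{"xyz": [0,-0.15,0],"rot": [0,0,0],"grip": 0},{"xyz": [0,0,0],"rot": [0,0,0],"grip": 0}]'

```text
clock: 14.85
ee_pos: [0.4902, -0.1028, 0.0773]
eef_rot: [0.195, 3.135, -0.001]
force: [0.3, -0.3, 0.7]
finger_gap: -0.0
```

```bash
python3 v.py 16 .07 .078
```

```text
t 14.85 ramp pos [ 0.0572 -0.0482  0.0773] goal w [ 0.491 -0.116  0.078] units [-0.04 -0.26 -0.01] rot [-0.     0.    -0.003] units if aligned [-0.04 -0.26 -0.01] F [ 0.3 -0.3  0.7]
```

View pics/b16.png

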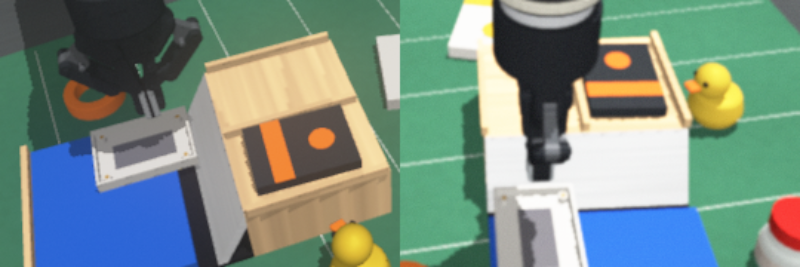

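The shell has fallen open side up onto the landing. I'll lift the arm clear and measure.

Emit:
jog_arm --increments '[{"xyz": [0,0,-0.4],"rot": [0,0,0],"grip": 0},{"xyz": [0,0,-0.7],"rot": [0,0,0],"grip": 0},{"xyz": [0,0.6,-0.7],"rot": [0,0,0],"grip": 0},{"xyz": [0,0.7,-0.3],"rot": [0,0,0],"grip": 0},{"xyz": [0,0.7,0],"rot": [0,0,0],"grip": 0},{"xyz": [0,0.7,0],"rot": [0,0,0],"grip": 0},{"xyz": [0,0.7,0],"rot": [0,0,0],"grip": 0},{"xyz": [0,0.7,0],"rot": [0,0,0],"grip": 0}]'

```text
clock: 15.75
ee_pos: [0.5151, 0.1044, 0.1825]
eef_rot: [0.189, 3.136, 0.001]
force: [0.5, 0.6, -1.0]
finger_gap: -0.002
```

```bash
python3 v.py 17 -.15 .2; python3 - <<'E'
import cv2,numpy as np
a=cv2.imread('pics/scene17.png')[230:380,30:230];b=cv2.imread('pics/side17.png')[270:410,250:430]
cv2.imwrite('pics/c17.png',np.hstack([cv2.resize(a,(400,300),interpolation=2),cv2.resize(b,(386,300),interpolation=2)]))
E
```

```text
t 15.75 ramp pos [-0.1514 -0.0485  0.1825] goal w [0.517 0.103 0.2  ] units [-0.05 -0.03 -0.35] rot [0.    0.    0.001] units if aligned [-0.05 -0.03 -0.35] F [ 0.5  0.6 -1. ]
```

View pics/c17.png

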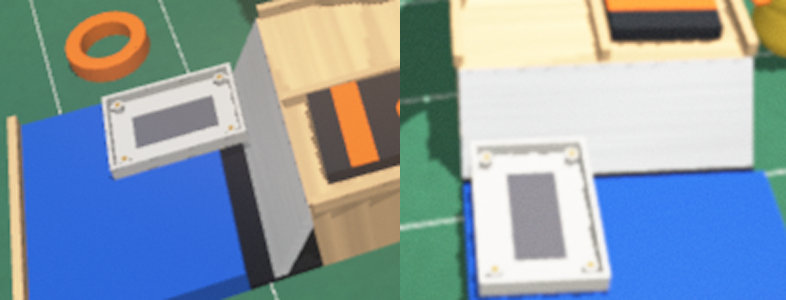

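View pics/scene17.png

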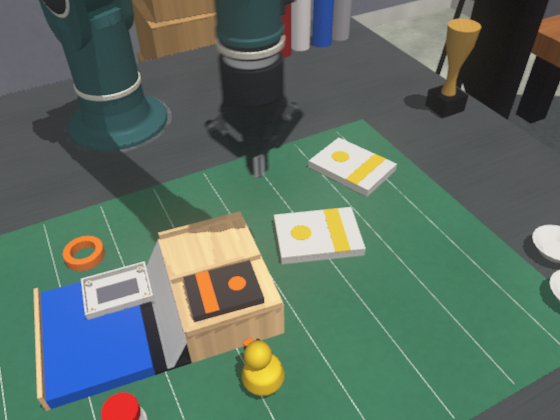

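```bash
python3 - <<'E'
from fit import *
uc=np.array([[244,138],[113,170],[102,97],[232,65]])/2+[30,230]
us=np.array([[183,138],[208,280],[75,285],[71,142]])/2.144+[250,270]
def f(p):
    X=S(p);return np.r_[proj('scene',X)-uc,proj('side',X)-us].ravel()
r=least_squares(f,[.09,-.046,.034,0,0]);print(r.x.round(4),f(r.x).round(1).tolist())
g=[[d['box'],d['p']] for d in cut_out('scene','grey_shell')];print(g)
E
```

```text
[ 0.0759 -0.0521  0.0291 -0.0014 -0.0196] [0.6, -1.3, -1.6, 1.2, 0.6, 1.2, -0.7, 0.8, 0.2, 0.5, -1.2, -0.5, 0.2, -1.2, -0.3, -0.0]
[[[186.5, 258.9, 76.4, 59.5], 0.93], [[32.4, 210.3, 252.8, 203.3], 0.75]]
```

```bash
python3 -c "
from station import *
print(order.close_job(), get_obs()['clock'])"
```

```text
the job is handed in; nothing more can be done
the job is handed in; nothing more can be done
```

The white shell is lying flat on the blue landing, open side up, and the job was handed in shortly after 15.75 s on the robot's clock. No verdict was reported.

**What I did:**
- I pushed the white shell off the deck with the shut fingers. Finger contact held it level until its centre was about 25 mm past the lip. When I backed off, it tipped with its nose on the landing instead of in the groove.
- I came round from the downhill side and nudged the nose back uphill until it dropped into the groove and leaned on the ramp.
- I then pushed its top edge over the step, and it fell onto its closed face on the landing.

**Last checks:**
- **In the groove:** I measured a tilt of about 1.2 rad (the ramp geometry implies about 1.1). The centre was at x ≈ 4 mm and z ≈ 45 mm. The x value was close to the lower limit of 0, but the ramp geometry puts it nearer 10 mm.
- **At the end:** the white shell was flat within about 0.1°, with its centre 76 mm past the lip and at y ≈ −52 mm. Its uphill end overhangs the groove.
- **Height disagreement:** the fit gave 29 mm for the rim, where lying flat on the landing should give 34 mm. The same fit read 4–5 mm low earlier, and both values are within the limits.
- **Grey shell:** its outline moved by about 1 px from the start, so I take it as not moved.
- **Arm:** it stood clear of everything at z ≈ 0.18 m.

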